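Put a guitar pickup away in the latched drawer of the parts chest

TASK

Put the loose black pickup away in the parts chest: press the brass release button on top of the chest so that the drawer springs open, lay the pickup flat, poles up, in the empty pocket of the drawer without dropping it, and then push the drawer gently home until its latch clicks and holds it shut. Use a light hand on the chest, never forcing or slamming it, and do not disturb the bin, the can and the screwdriver lying around.

Things in the scene. Friction and masses are not known exactly. Their poses are not given: they have to be found in the camera images.
- chest: Low oak parts chest, 240 wide x 200 deep x 130 mm high. Origin: centre of its underside; -x points out of the front (the way the drawer opens), y across, z up. It stands loose in a fixed plywood cradle, 12 mm above the bench, and slides back in it under about 9 N until it meets the cradle's batten, 2 to 20 mm behind it. The small lower fronts do not open.
- drawer (a joint): How far the drawer is out, m: 0 = inner stop (rubber, gives 1 mm per 7 N), 0.003 = latched (at the start), 0.098 = fully out. A spring pushes it out with 6.5 N when shut, 3.5 N when open. Pushed in, it meets the latch ramp at 0.018; the push needed peaks at about 15 N near 0.010, falls to 6 N at the click, just inside 0.003, then rises on the stop. Let go short of the click, it springs out again.
- drawer_front (a point): Middle of the outer face of the drawer's front, a flat upright board 208 wide x 55 high x 10 mm thick with a flat brass label frame. Axes as the chest's: -x points out of the face. The face stands 13.5 mm proud of the chest's own front when latched, 108.5 mm when open. The board's upper edge is 27.5 mm above this point and 8 mm below the chest's top.
- pocket (a point): Centre of the floor of the empty pocket, 75 mm (along the drawer's x) x 43 mm (y) x 9 mm deep in a blue felt insert, 50.5 mm behind the front's outer face. Heights above it: insert 9, drawer side (46 mm to +y) 26, front board 47, chest top 55 mm. A cream pickup fixed in the drawer fills the pocket 80 mm to -y. Open, the chest's front is 58 mm behind (+x). Axes as the chest's.
- release (a joint): How far the brass release button is pressed down, m: 0 = up, 0.010 = fully down (hard stop). It needs about 1 N to start, 6.5 N fully down, plus 1 N latch friction. The drawer springs open when it is pressed 5 to 7 mm. Button and latch are one piece: the button also dips and jumps up again as the drawer is pushed home, so keep off it then.
- release_top (a point): Centre of the flat top of the round brass release button, 24 mm across, standing 15 mm above the chest's top board near its front right corner.
- pickup: Loose guitar pickup, a flat black block with steel base and two rows of six steel pole dots on top, 70 long (its x) x 38 wide (y) x 20 mm high (z), about 130 g, no lead. Origin: centre of its underside. Either way round fits the pocket, long side along the drawer's x.
- parts_bin: Red open-fronted parts bin, 140 x 100 x 70 mm high, loose, leave alone. Origin: centre of its underside.
- polish_can: Round can with a yellow label, 68 mm across, 60 mm high, loose, leave alone. Origin: centre of its underside.
- screwdriver: Screwdriver with an orange handle, 180 mm long, lying along its x, handle to -x, loose, leave alone.
Things that resemble listed ones, but are neither listed nor needed, are in the scene too. There is more than one size of the pickup; the job needs the middle-sized.

How it is judged (in metres and radians):
On the way, in this order (a step that is already met when the one before it is completed fails the run):
1. the drawer has sprung open to its outer stop (value of joint drawer above 0.09 m), for 0.2 s.
2. the pickup lies flat in the pocket of the open drawer, let go (value of joint drawer above 0.085 m and distance between pickup and pocket below 0.006 m and z of pickup in the frame of pocket below 0.003 m and angle between the x axis of pickup and the x axis of pocket, either way round below 0.15 rad and angle between pickup's own z axis and vertical below 0.08 rad and contact force between the fingers and pickup below 0.1 N), for 0.2 s.
At the end, for the whole second after the job is handed in: The drawer is latched shut by itself (less than 5.5 mm from its inner stop) with the release button back up (within 2 mm), and the pickup lies at rest, flat (within 0.08 rad) and poles up in the pocket, within 6 mm of its centre, less than 3 mm above its floor and aligned with it within 0.15 rad (value of joint drawer below 0.0055 m and value of joint release below 0.002 m and distance between pickup and pocket below 0.006 m and z of pickup in the frame of pocket below 0.003 m and angle between the x axis of pickup and the x axis of pocket, either way round below 0.15 rad and angle between pickup's own z axis and vertical below 0.08 rad and linear speed of pickup below 0.02 m/s); the robot touches nothing.
It fails at once if chest, drawer or button pressed with more than 22 N (contact force between any of the fingers, the arm and chest above 22 N).
It fails at once if drawer slammed in, faster than 0.25 m/s (velocity of joint drawer below -0.25 m/s).
It fails at once if pickup dropped (falling freely faster than 0.4 m/s) (linear speed of pickup above 0.4 m/s and contact force between the fingers and pickup below 0.1 N).
It fails at once if parts bin, can or screwdriver moved by more than 20 mm (distance of any of parts_bin, polish_can, screwdriver from where it was at the start of the episode above 0.02 m).
It also fails if it takes over 72 s, if anything falls off the work surface, if the arm or the gripper's body presses on something with over 40 N, if the wrist force passes 120 N, or if a joint passes its speed limit or range.

ROBOT

A 6-joint arm with a two-finger parallel gripper is mounted at the origin on the work surface. World frame = base frame: x ahead of the robot, y to its left, z up, the work surface at z = 0. Lengths are in m, angles in degrees, forces in N, time in s.
With the tool pointing down it reaches from about 0.375 to 0.9 m from the base axis. Payload 3.1 kg.
Tool frame: the origin (TCP) lies between the finger pads; the fingertips stand 11 mm ahead of it and the grasp point (between the pads) lies 8 mm behind it; z points along the fingers, y is the line along which they close (so a half turn about z gives the same grasp; the last joint's range is limited). The gripper opens to 87 mm and grips with 3 to 60 N. Pads are 19 mm wide; open, the fingers measure 117 mm over their backs; the gripper's body (75 mm by 190 mm) begins 51 mm behind the grasp point.
Start: joints at [-80.3, 30.224, 82.088, -0, 67.689, -10.227], TCP at [0.213, -0.588, 0.234] pointing down, gripper open.
Joint ranges: [-176.69, 176.69], [-43.24, 126.21], [12.49, 139.97], [-82, 262], [0, 151.66], [-163.58, 163.58]. Speed limits (degrees/s): [159.86, 159.86, 180, 180, 180, 180].

INTERFACE

Orientations are given as a 3x3 rotation matrix whose columns are the frame's x, y, z axes.
In Python, from rig import bot gives the robot as it stands.
- The arm moves only by the tool apply_moves, never from a script. Its argument "steps" is a list that holds one entry, the list of rows, each a list of 7 numbers: the shift along the tool's x, y, z in cm, then the turn, a rotation vector about the tool's x, y, z in degrees, then the gripper command: -1 is shut, 1 is fully open, values between are in proportion. In form: [[[dx, dy, dz, rx, ry, rz, jaw], ...]]. A call has 1 to 20 rows; each row is the pose to reach, as a shift and turn from the pose commanded when the call began, along the tool's axes at that moment; what a row does not reach only later rows make up. A row lasts 1/8 s, in which the tool goes at most 62.5 mm and 10.7 degrees, less where a joint would pass 70% of its speed; a pose out of reach is approached as far as the arm can. A call with a gripper value outside its range is refused whole. The fingers move at their own pace and stop on an object; the grip force is fixed at half the most. Time passes only in rows, so rows that repeat a pose let the fingers close. It gives the time, the measured TCP pose, the force, the opening and the grip force at its end, in the units of the state.
- bot.read_state(): the state, without advancing time (a new reading comes with each control period).
- bot.capture(name): name is "scene" or "top" or "wrist"; returns the picture (400x640x3 uint8, blue, green, red); there is no depth.
- bot.camera_model(name): a dict with "intrinsics" (3x3 intrinsics, pixels), "k1" (the pictures are not rectified: a ray, as slopes to the right and down, at radius r is drawn at 1 + k1 r^2 times it, then the intrinsics apply), "R" (3x3) and "t" (3): a world point X has camera coordinates R X + t. Camera axes: x right, y down, z forward; pixel columns grow to the right and rows downward; lengths in m; the calibration is good to about 2 mm. A picture is of the moment at which its call begins: read the wrist's pose just before it. camera_model takes no time and is no camera call; for the wrist camera it gives the pose at the moment of the call.
- bot.hand_in(): hands the job in; it is judged then, once.
The state is a dict: "time_s": time; "joint_positions": joint angles; "qvel": joint speeds; "tau": joint torques, N m; "position": TCP position; "tcp_rot": TCP orientation; "force": force on the tool from outside, world axes, zero at the start; "moment": the same for the moment, N m; "opening": opening from 0.0 (shut) to 1.0 (fully open); "grasp_force": force on a finger pad.
Only numpy, scipy, OpenCV 4.12 (cv2) and the standard library are available. Lean on these libraries where they do the work, as an engineer would, in place of code of your own. Each camera call takes 0.05 s, during which the arm holds its last target. There are 200 camera calls.

## Working session

There is one attempt and no reset: what is moved stays moved. The work goes in short steps, Python scripts to look and compute and a tool call to move; the robot and the scene stay as the last step left them, time stands still between calls to the robot, and variables do not carry over. Pictures are saved under pics/ and viewed, at most 13 in all, crops included, and the job is handed in when it is done.

Besides the shell and the picture viewer there is one more tool, called after "Call:" as name(argument=value, ...), one argument or row to a line, values as JSON. apply_moves: Moves the arm, as the interface text tells. Its arguments: {"type":"object","properties":{"steps":{"type":"array","items":{"type":"array","items":{"type":"array","items":{"type":"number"}}}}},"required":["steps"]}

```bash
ls; mkdir -p pics
python3 - <<'E'
from rig import bot
import cv2
for n in ("scene","top"):
    im=bot.capture(n); cv2.imwrite(f"pics/{n}0.png",im)
    m=bot.camera_model(n); print(n,m)
s=bot.read_state(); print(s)
E
```

```text
pics
scene {'intrinsics': array([[384.0719679 ,   0.        , 319.34143409],
       [  0.        , 384.0719679 , 202.32778181],
       [  0.        ,   0.        ,   1.        ]]), 'k1': -0.07644603878572552, 'R': array([[ 0.02545458,  0.99941516,  0.02283426],
       [ 0.58806944,  0.00350141, -0.80880287],
       [-0.8084098 ,  0.03401587, -0.58763639]]), 't': array([ 0.10073882, -0.22226839,  1.42453908])}
top {'intrinsics': array([[407.65554006,   0.        , 319.98133325],
       [  0.        , 407.65554006, 195.3175306 ],
       [  0.        ,   0.        ,   1.        ]]), 'k1': -0.0004362547299609628, 'R': array([[ 0.02443838, -0.99950302,  0.01991161],
       [-0.98174369, -0.02775284, -0.18817309],
       [ 0.18863218, -0.01494946, -0.98193402]]), 't': array([-0.11969136,  0.58084159,  0.93836312])}
{'time_s': 0.1, 'joint_positions': array([-8.02995324e+01,  3.02742938e+01,  8.21493869e+01, -1.92082034e-05,
        6.76912957e+01, -1.02274949e+01]), 'qvel': array([ 0.00442328, -0.04939653, -0.19690933, -0.08332051, -0.01725441,
       -0.02135585]), 'tau': array([-4.74241697e-04, -4.40986240e+01, -1.77150500e+01,  6.35252707e-02,
        5.34019223e-02, -4.43937529e-05]), 'position': array([ 0.21293813, -0.5869149 ,  0.23266057]), 'tcp_rot': array([[ 9.40121914e-01,  3.40838192e-01, -3.38431987e-04],
       [ 3.40838174e-01, -9.40119900e-01,  1.97797067e-03],
       [ 3.56001302e-04, -1.97488412e-03, -9.99997987e-01]]), 'force': array([ 0.4571354 ,  0.33961884, -0.60161986]), 'moment': array([ 0.01279491, -0.00281596, -0.00494381]), 'grasp_force': 0.0, 'opening': 0.9979574400769344}
```

View pics/scene0.png

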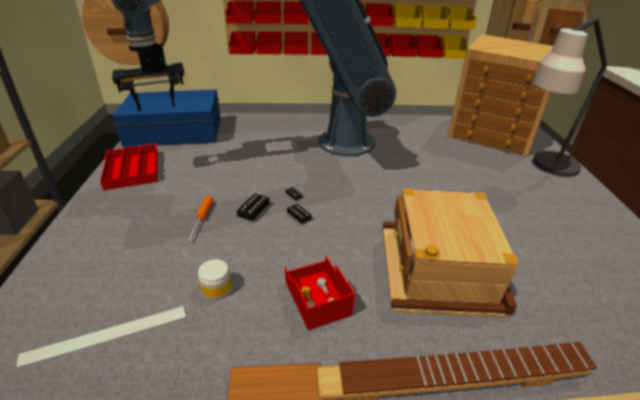

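View pics/top0.png

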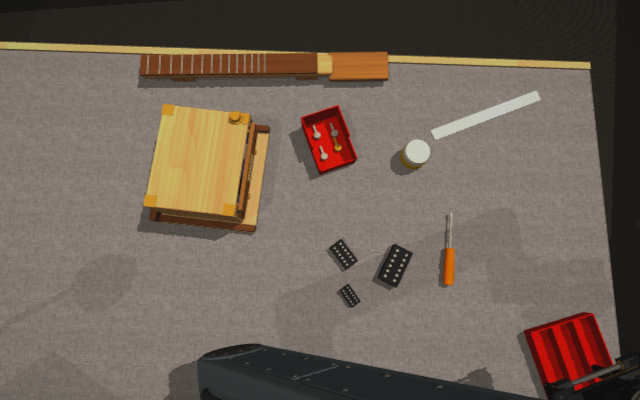

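Two overview pictures. The chest is at left in the top view, its button at (235,117), and the drawer front faces right (−y) along x≈247. The bin is at (328,140), the can at (415,153) and the screwdriver at (449,250). Three things could be the pickup in the top view: (343,254), (395,265) and (349,295). I'll measure their sizes and check one close crop.

```bash
cat > h.py <<'E'
from rig import bot
import cv2, numpy as np
def ray(m,p):
    K=m["intrinsics"]; d=np.array([(p[0]-K[0,2])/K[0,0],(p[1]-K[1,2])/K[1,1]]); u=d.copy()
    for _ in range(20): u=d/(1+m["k1"]*(u@u))
    R=np.array(m["R"]); return -R.T@m["t"], R.T@np.array([u[0],u[1],1])
def onz(m,p,z):
    c,d=ray(m,p); return c+d*(z-c[2])/d[2]
def proj(m,X):
    x=np.array(m["R"])@X+m["t"]; u=x[:2]/x[2]; u=u*(1+m["k1"]*(u@u)); K=m["intrinsics"]
    return np.array([u[0]*K[0,0]+K[0,2],u[1]*K[1,1]+K[1,2]])
def crop(im,x0,y0,w,h,s,name):
    cv2.imwrite(f"pics/{name}.png",cv2.resize(im[y0:y0+h,x0:x0+w],None,fx=s,fy=s,interpolation=cv2.INTER_CUBIC))
E
python3 - <<'E'
from h import *
im=cv2.imread("pics/top0.png")
a=im[230:310,325:425]; b=im[95:240,140:280]
A=cv2.resize(a,(400,320),interpolation=cv2.INTER_CUBIC)   # x4
B=cv2.resize(b,(560,580),interpolation=cv2.INTER_CUBIC)   # x4
cv2.imwrite("pics/c1.png",A) 
cv2.imwrite("pics/c2.png",B)
# joint picture
P=np.zeros((580,800,3),np.uint8); P[:580,:420]=B[:, :][:,100:520] if 0 else cv2.resize(b,(420,435)).repeat(1,0)[:435] if 0 else 0
P=np.zeros((590,800,3),np.uint8); P[:580,:400]=B[:,140:540]; P[:320,400:]=A
cv2.imwrite("pics/j.png",P)
m=bot.camera_model("top")
g=cv2.cvtColor(a,cv2.COLOR_BGR2GRAY)
n,l,st,ce=cv2.connectedComponentsWithStats(cv2.morphologyEx((g<55).astype(np.uint8),cv2.MORPH_CLOSE,np.ones((5,5))))
for i in range(1,n):
    if st[i,4]>60:
        pts=np.argwhere(l==i)[:,::-1]+[325,230]
        W=np.array([onz(m,p,.015)[:2] for p in pts]).astype(np.float32)
        print(ce[i]+[325,230],cv2.minAreaRect(W))
E
```

```text
[342.87254902 253.8872549 ] ((0.44592389464378357, -0.16555272042751312), (0.06703242659568787, 0.037307046353816986), 38.33351135253906)
[394.23522459 265.46926714] ((0.42129215598106384, -0.2927244007587433), (0.054203905165195465, 0.09643600136041641), 63.95126724243164)
[349.21161826 295.26970954] ((0.34626835584640503, -0.1822441667318344), (0.05040935426950455, 0.027967369183897972), 37.09918212890625)
```

View pics/j.png

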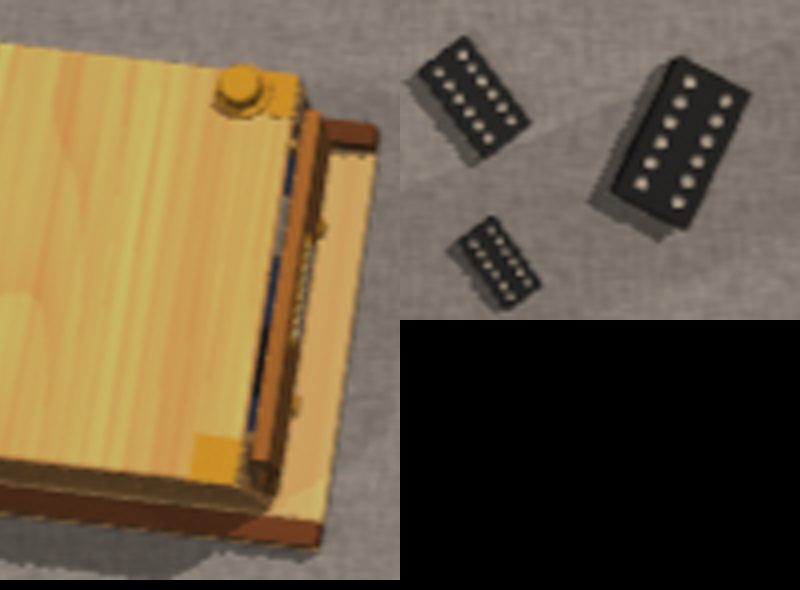

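The left crop shows the chest top. The button top is at crop (242,85), the front corners at (300,75) and (238,487), and the drawer board's upper edge runs from (312,112) to (265,465). The right crop shows three flat pole-up pickups, measured at 67x37, 96x54 and 50x28 mm. The middle-sized one is at top pixel (343,254), so I'm choosing that.

Run:
```python
from h import *
m=bot.camera_model("top"); f=lambda x,y:(175+x/4,95+y/4)
print("button",onz(m,f(242,85),.157), "scene:",end="")
ms=bot.camera_model("scene"); print(onz(ms,(432,249),.157))
P={}
for n,p in dict(FR=f(300,75),FL=f(240,487),BR=(163.5,104.5),BL=(145,206)).items(): P[n]=onz(m,p,.142);print(n,P[n])
print("board R,L",onz(m,f(322,112),.134),onz(m,f(277,465),.134))
d=lambda a,b:(np.linalg.norm(P[a]-P[b]),np.degrees(np.arctan2(*(P[b]-P[a])[1::-1])))
for a,b in ("FR","FL"),("BR","BL"),("FR","BR"),("FL","BL"): print(a,b,d(a,b))
for n,z in dict(bin=.07,can=.06).items():
    print(n,onz(m,{"bin":(328,140),"can":(415,153)}[n],z))
s=bot.camera_model("wrist"); st=bot.read_state(); C=-np.array(s["R"]).T@s["t"]
print("cam in tool",st["tcp_rot"].T@(C-st["position"]), st["tcp_rot"].T@np.array(s["R"]).T)
```

```text
button [0.74121086 0.09280437 0.157     ] scene:[0.74589026 0.09329227 0.157     ]
FR [0.75428603 0.06301974 0.142     ]
FL [0.51418601 0.08225705 0.142     ]
BR [0.77038596 0.26307121 0.142     ]
BL [0.53259723 0.28057596 0.142     ]
board R,L [0.73524682 0.05040608 0.134     ] [0.52809984 0.06412375 0.134     ]
FR FL (np.float64(0.24086945121990472), np.float64(175.41913047009223))
BR BL (np.float64(0.23843216768323136), np.float64(175.7897822446631))
FR BR (np.float64(0.20069827662738063), np.float64(85.39881309140713))
FL BL (np.float64(0.1991716944788755), np.float64(84.69606889782794))
bin [ 0.72087938 -0.12055648  0.07      ]
can [ 0.69714356 -0.33845202  0.06      ]
cam in tool [ 7.00690061e-02  1.46186954e-04 -1.52233631e-01] [[ 2.89294722e-04 -9.66138583e-01 -2.58023554e-01]
 [ 9.99999306e-01  5.74126652e-04 -1.02855489e-03]
 [ 1.14186476e-03 -2.58023078e-01  9.66138079e-01]]
```

```bash
cat >> h.py <<'E'
from scipy.spatial.transform import Rotation as Ro
def to(x,y,z,yaw):
    "row (cm, deg) from the measured pose to TCP x,y,z with tool down, tool x at yaw"
    s=bot.read_state(); R=s["tcp_rot"]; c,n=np.cos(np.radians(yaw)),np.sin(np.radians(yaw))
    T=np.array([[c,n,0],[n,-c,0],[0,0,-1.]])
    print("row",np.round(np.r_[R.T@(np.array([x,y,z])-s["position"])*100, Ro.from_matrix(R.T@T).as_rotvec(degrees=True)],2), "F",np.round(s["force"],1),"t",s["time_s"])
E
python3 -c "
from h import *
to(.743,.093,.185,85.2)"
```

```text
row [ 73.   -45.84   4.88  -0.09  -0.08 -65.27] F [ 0.5  0.3 -0.6] t 0.1
```

Call:
apply_moves(
  steps=[
    [[73,-45.8,3,0,0,-65.3,-1],[73,-45.8,3,0,0,-65.3,-1],[73,-45.8,3,0,0,-65.3,-1],[73,-45.8,3,0,0,-65.3,-1],[73,-45.8,3,0,0,-65.3,-1],[73,-45.8,3,0,0,-65.3,-1],[73,-45.8,3,0,0,-65.3,-1],[73,-45.8,3,0,0,-65.3,-1],[73,-45.8,3,0,0,-65.3,-1],[73,-45.8,3,0,0,-65.3,-1],[73,-45.8,3,0,0,-65.3,-1],[73,-45.8,3,0,0,-65.3,-1],[73,-45.8,3,0,0,-65.3,-1],[73,-45.8,3,0,0,-65.3,-1],[73,-45.8,3,0,0,-65.3,-1],[73,-45.8,3,0,0,-65.3,-1]],
  ],
)

```text
time_s: 2.1
position: [0.7423, 0.0915, 0.2026]
tcp_rot: [[0.083, 0.997, -0.002], [0.997, -0.083, -0.001], [-0.001, -0.002, -1.0]]
force: [1.0, -0.3, -0.4]
opening: 0.007
grasp_force: 0.0
```

```bash
python3 -c "
from h import *
to(.743,.093,.168,85.2)
m=bot.camera_model('wrist');im=bot.capture('wrist'); cv2.imwrite('pics/w1.png',im)
R=bot.read_state();p=R['position']+R['tcp_rot'][:,2]*.011
print(R['position'],R['opening'],proj(m,p),proj(m,np.array([.743,.093,.157])))"
```

```text
row [ 0.16  0.07  3.46 -0.13  0.05  0.05] F [ 1.  -0.3 -0.4] t 2.1
[0.74225617 0.09076349 0.20296451] 0.0032522799741149743 [316.84584097 246.1245376 ] [317.81158099 220.31041572]
```

View pics/w1.png

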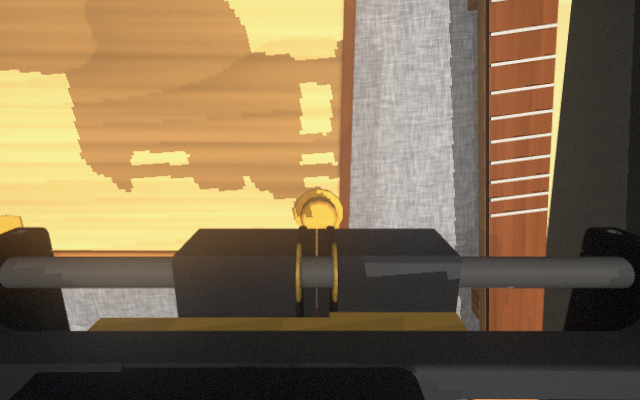

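The wrist view shows the brass button at about (319,213), straight below the shut fingertips and about 3 mm ahead. I'll correct for that and press in small steps.

Call:
apply_moves(
  steps=[
    [[0.4,0.1,1.5,0,0,0,-1],[0.4,0.1,2.6,0,0,0,-1],[0.4,0.1,3.1,0,0,0,-1],[0.4,0.1,3.3,0,0,0,-1],[0.4,0.1,3.5,0,0,0,-1],[0.4,0.1,3.7,0,0,0,-1],[0.4,0.1,3.8,0,0,0,-1],[0.4,0.1,3.9,0,0,0,-1]],
  ],
)

```text
time_s: 3.15
position: [0.7449, 0.0957, 0.1664]
tcp_rot: [[0.083, 0.997, 0.001], [0.997, -0.083, -0.0], [-0.0, 0.002, -1.0]]
force: [-1.7, -0.1, 7.3]
opening: 0.005
grasp_force: 3.1
```

Call:
apply_moves(
  steps=[
    [[0,0,0.1,0,0,0,-1],[0,0,0.1,0,0,0,-1],[0,0,0.2,0,0,0,-1],[0,0,0.2,0,0,0,-1]],
  ],
)

```text
time_s: 3.65
position: [0.7448, 0.0957, 0.1624]
tcp_rot: [[0.083, 0.997, 0.001], [0.997, -0.083, 0.0], [0.0, 0.001, -1.0]]
force: [-0.1, 0.3, 3.3]
opening: 0.006
grasp_force: 1.9
```

```bash
python3 -c "
from h import *
to(.743,.093,.168,85.2)
im=bot.capture('top'); crop(im,130,80,200,170,3,'t1')"
```

```text
row [-0.28 -0.16 -0.56  0.04 -0.01  0.02] F [-0.1  0.3  3.3] t 3.65
```

View pics/t1.png

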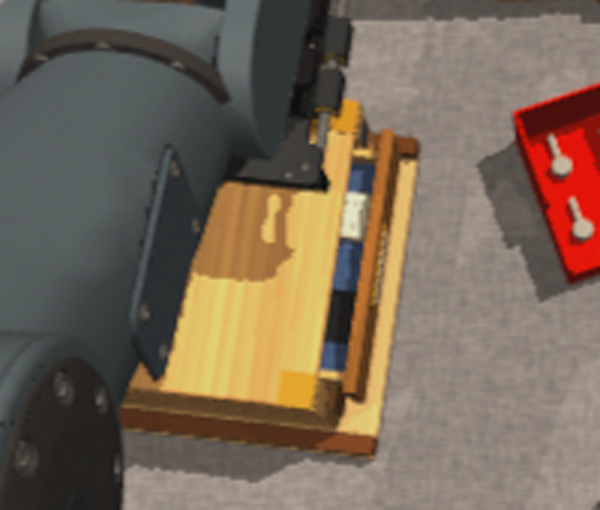

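The drawer has been released and is springing out; the pocket shows dark near crop (340,318) and the cream pickup at (355,215). Next I'll lift off and go to the pickup.

Call:
apply_moves(
  steps=[
    [[0,0,0,0,0,0,-1],[0,0,-1,0,0,0,-1],[0,0,-5,0,0,0,-1],[0,0,-5,0,0,0,0.3]],
  ],
)

```text
time_s: 4.2
position: [0.747, 0.0959, 0.2168]
tcp_rot: [[0.083, 0.997, 0.008], [0.997, -0.083, 0.0], [0.001, 0.008, -1.0]]
force: [0.6, -0.7, -0.9]
opening: 0.054
grasp_force: 0.0
```

```bash
python3 -c "
from h import *
to(.43,-.175,.2,38.3)"
```

```text
row [-29.64 -29.35   1.42   0.41  -0.23  46.93] F [ 0.6 -0.7 -0.9] t 4.2
```

Call:
apply_moves(
  steps=[
    [[-29.6,-29.4,1.4,0,0,46.9,0.3],[-29.6,-29.4,1.4,0,0,46.9,0.3],[-29.6,-29.4,1.4,0,0,46.9,0.3],[-29.6,-29.4,1.4,0,0,46.9,0.3],[-29.6,-29.4,1.4,0,0,46.9,0.3],[-29.6,-29.4,1.4,0,0,46.9,0.3],[-29.6,-29.4,1.4,0,0,46.9,0.3],[-29.6,-29.4,1.4,0,0,46.9,0.3],[-29.6,-29.4,1.4,0,0,46.9,0.3]],
  ],
)

```text
time_s: 5.32
position: [0.4273, -0.1746, 0.1984]
tcp_rot: [[0.785, 0.62, 0.0], [0.62, -0.785, 0.0], [0.0, -0.0, -1.0]]
force: [1.0, 0.4, 1.1]
opening: 0.652
grasp_force: 0.0
```

```bash
python3 -c "
from h import *
m=bot.camera_model('wrist');im=bot.capture('wrist'); cv2.imwrite('pics/w2.png',im)
print(bot.read_state()['position'])
im=bot.capture('top'); crop(im,130,80,200,170,3,'t2')
to(.446,-.1655,.02,38.3)
c=np.array([.446,-.1655]);u=np.array([np.cos(np.radians(38.3)),np.sin(np.radians(38.3))]);v=np.array([-u[1],u[0]])
for a in(-1,1):
  for b in(-1,1): print(a,b,proj(m,np.r_[c+a*.035*u+b*.019*v,.02]).round(1))"
```

```text
[ 0.42763134 -0.17437802  0.19840622]
row [ 1.960e+00  4.400e-01  1.784e+01  1.000e-02 -2.000e-02  1.000e-01] F [-0.2 -0.5 -0.5] t 5.425
-1 -1 [339.3 192.7]
-1 1 [302.5 192.7]
1 -1 [340.6 123.3]
1 1 [301.7 123.3]
```

View pics/w2.png

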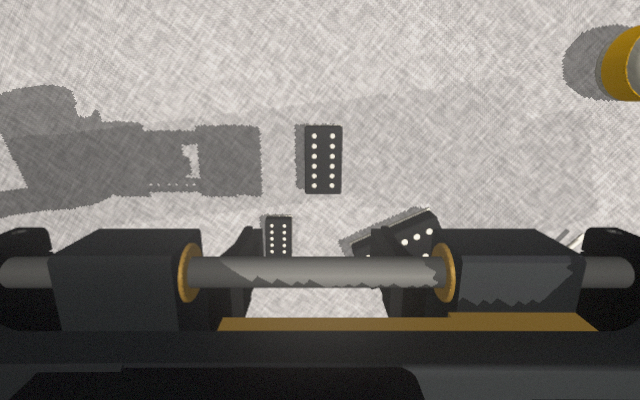

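View pics/t2.png

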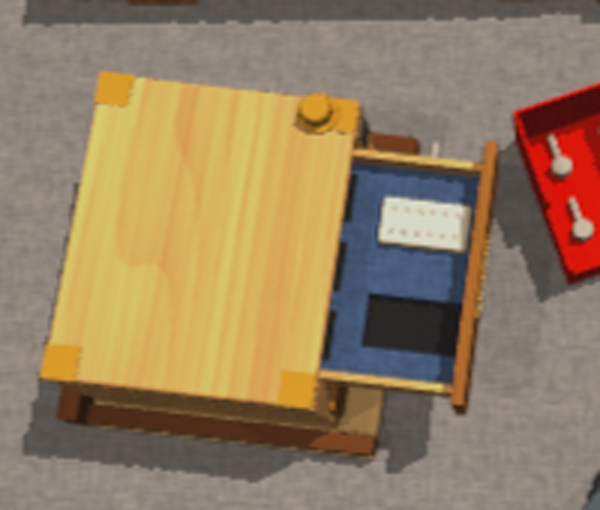

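The wrist view shows the pickup at (304–342, 125–193), square to the tool and about 2 mm to the right of prediction. The top view shows the drawer fully open with the empty pocket at crop (410,324), i.e. (267,188) in the full image.

Call:
apply_moves(
  steps=[
    [[1.9,0.6,6,0,0,0,0.3],[1.9,0.6,12,0,0,0,0.3],[1.9,0.6,16,0,0,0,0.3],[1.9,0.6,17.2,0,0,0,0.3],[1.9,0.6,17.7,0,0,0,0.3],[1.9,0.6,17.7,0,0,0,0.3]],
  ],
)

```text
time_s: 6.18
position: [0.4465, -0.168, 0.0225]
tcp_rot: [[0.784, 0.621, 0.002], [0.621, -0.784, -0.001], [0.001, 0.002, -1.0]]
force: [-0.1, 0.4, 0.0]
opening: 0.648
grasp_force: 0.0
```

```bash
python3 -c "
from h import *
to(.446,-.1655,.0215,38.3)
m=bot.camera_model('top');f=lambda x,y:(130+x/3,80+y/3)
z=.134
print('board R,L outer top edge',onz(m,f(494,145),z),onz(m,f(465,410),z))
zf=.079+.008
print('pocket floor rect z=.087')
for p in ((370,295),(364,347),(459,303),(452,354)): print(onz(m,f(*p),.087),onz(m,f(*p),.096))
for n,p in dict(FR=(360,103),FL=(321,408),BL=(41,380),BR=(99,72)).items(): print(n,onz(m,f(*p),.142))
print('btn',onz(m,f(316,107),.157))"
```

```text
row [ 0.11 -0.23  0.1   0.12 -0.04  0.06] F [-0.1  0.4  0. ] t 6.175
board R,L outer top edge [ 0.72513917 -0.04068975  0.134     ] [ 0.51843807 -0.02670933  0.134     ]
pocket floor rect z=.087
[0.6144838  0.05534974 0.087     ] [0.6124069  0.05397197 0.096     ]
[0.57249768 0.05773439 0.087     ] [0.57082019 0.05633394 0.096     ]
[ 0.61003615 -0.01522249  0.087     ] [ 0.60800156 -0.01592893  0.096     ]
[ 0.56885343 -0.01143971  0.087     ] [ 0.56721061 -0.01218213  0.096     ]
FR [0.75286368 0.06293905 0.142     ]
FL [0.51596275 0.07798985 0.142     ]
BL [0.53103772 0.2833229  0.142     ]
BR [0.77157204 0.26433338 0.142     ]
btn [0.74259315 0.09326837 0.157     ]
```

Call:
apply_moves(
  steps=[
    [[0,0,0.1,0,0,0,0.3],[0,0,0.1,0,0,0,-1],[0,0,0.1,0,0,0,-1],[0,0,0.1,0,0,0,-1],[0,0,0.1,0,0,0,-1],[0,0,0.1,0,0,0,-1],[0,0,0.1,0,0,0,-1]],
  ],
)

```text
time_s: 7.05
position: [0.4458, -0.1679, 0.0209]
tcp_rot: [[0.785, 0.62, 0.001], [0.62, -0.785, -0.0], [0.0, 0.001, -1.0]]
force: [-1.1, -0.2, 5.6]
opening: 0.424
grasp_force: 30.0
```

Call:
apply_moves(
  steps=[
    [[0,0,-3,0,0,0,-1],[0,0,-8,0,0,0,-1],[0,0,-13,0,0,0,-1],[0,0,-18,0,0,0,-1],[0,0,-18,0,0,0,-1]],
  ],
)

```text
time_s: 7.68
position: [0.4475, -0.1689, 0.2037]
tcp_rot: [[0.784, 0.62, 0.007], [0.62, -0.784, -0.005], [0.003, 0.008, -1.0]]
force: [0.2, -0.3, -2.1]
opening: 0.427
grasp_force: 30.0
```

```bash
python3 -c "
from h import *
to(.587,-.022,.2,85.4)"
```

```text
row [ 20.05  -2.87   0.4    0.49   0.05 -47.06] F [ 0.2 -0.3 -2.1] t 7.675
```

Call:
apply_moves(
  steps=[
    [[5,-0.7,0.2,0,0,-10,-1],[10,-1.4,0.3,0,0,-20,-1],[14,-2,0.4,0,0,-30,-1],[17.5,-2.5,0.4,0,0,-40,-1],[20,-2.9,0.4,0,0,-47.1,-1],[20,-2.9,0.4,0,0,-47.1,-1],[20,-2.9,0.4,0,0,-47.1,-1],[20,-2.9,0.4,0,0,-47.1,-1]],
  ],
)

```text
time_s: 8.68
position: [0.5834, -0.0216, 0.1959]
tcp_rot: [[0.082, 0.997, -0.002], [0.997, -0.082, 0.0], [0.0, -0.002, -1.0]]
force: [-0.3, -0.7, -1.3]
opening: 0.426
grasp_force: 30.0
```

```bash
python3 -c "
from h import *
m=bot.camera_model('wrist');im=bot.capture('wrist'); cv2.imwrite('pics/w3.png',im)
s=bot.read_state();print(s['position'],s['tcp_rot'].round(3))
to(.590,.018,.2,85.4)
c=np.array([.59,.018]);t=np.radians(85.4);u=np.array([np.cos(t),np.sin(t)]);v=np.array([-u[1],u[0]])
for a in(-1,1):
  for b in(-1,1): print(a,b,proj(m,np.r_[c+a*.0375*u+b*.0215*v,.096]).round(1),proj(m,np.r_[c+a*.0375*u+b*.0215*v,.087]).round(1))"
```

```text
[ 0.58364653 -0.02168349  0.19618978] [[ 0.082  0.997 -0.001]
 [ 0.997 -0.082  0.   ]
 [ 0.    -0.001 -1.   ]]
row [ 4.01  0.31 -0.38 -0.07 -0.   -0.08] F [ 0.5 -0.3 -1.7] t 8.725
-1 -1 [348.5 196.5] [347.5 193.7]
-1 1 [293.9 196.6] [294.7 193.7]
1 -1 [351.   97.3] [349.8  97.6]
1 1 [292.   97.3] [292.9  97.7]
```

View pics/w3.png

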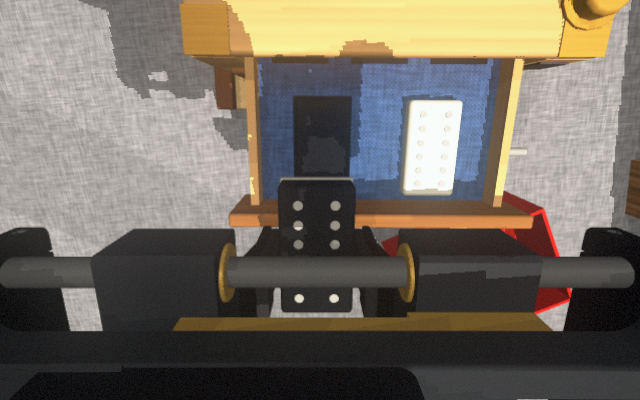

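```bash
python3 -c "
from h import *
m=bot.camera_model('wrist');s=bot.read_state();im=cv2.imread('pics/w3.png')
for z in (.1945,.1965):
  for p in ((280,180),(355,180),(317.5,180),(298,205.5),(335,205.5),(299,299),(334,299)):
    X=onz(m,p,z); print(z,p,(s['tcp_rot'].T@(X-s['position'])*1000).round(1))
g=cv2.cvtColor(im,cv2.COLOR_BGR2GRAY)
print(g[172:190,300],g[90:104,325],g[130,286:300],g[130,345:358]); print(g[200,272:290],g[200,346:362])"
```

```text
0.1945 (280, 180) [ 37.  -17.5   1.7]
0.1945 (355, 180) [37.  18.1  1.7]
0.1945 (317.5, 180) [37.   0.3  1.7]
0.1945 (298, 205.5) [24.4 -9.1  1.7]
0.1945 (335, 205.5) [24.4  8.8  1.7]
0.1945 (299, 299) [-26.8  -9.3   1.7]
0.1945 (334, 299) [-26.7   9.    1.7]
0.1965 (280, 180) [ 37.4 -17.3  -0.3]
0.1965 (355, 180) [37.5 17.9 -0.3]
0.1965 (317.5, 180) [37.4  0.3 -0.3]
0.1965 (298, 205.5) [25.  -9.  -0.3]
0.1965 (335, 205.5) [25.   8.7 -0.3]
0.1965 (299, 299) [-25.5  -9.2  -0.3]
0.1965 (334, 299) [-25.5   8.9  -0.3]
[ 41  36  40  38  55  96 134 110  60  32  38  34  29  33  34  36  40  48] [84 89 88 83 86 77 55 49 49 45 51 52 48 50] [79 86 84 84 85 84 77 63 42 39 43 42 44 39] [48 50 46 43 48 55 74 83 79 77 72 81 83]
[75 80 76 74 73 66 39 42 44 43 42 42 44 46 43 45 43 43] [38 37 43 35 38 40 39 37 41 49 70 68 75 70 72 69]
```

The wrist view shows the pocket at columns 293–351 with its far rim at row 96. That matches the prediction within 1 mm. The held pickup is centred on the tool and aligned, so I'll move over the pocket and come part-way down.

Call:
apply_moves(
  steps=[
    [[2,0.4,0,0,0,0,-1],[4.05,0.35,0,0,0,0,-1],[4.05,0.35,0,0,0,0,-1],[4.05,0.35,3,0,0,0,-1],[4.05,0.35,5,0,0,0,-1],[4.05,0.35,6.5,0,0,0,-1],[4.05,0.35,7.1,0,0,0,-1],[4.05,0.35,7.1,0,0,0,-1],[4.05,0.35,7.1,0,0,0,-1]],
  ],
)

```text
time_s: 9.85
position: [0.5918, 0.0191, 0.1263]
tcp_rot: [[0.08, 0.997, 0.002], [0.997, -0.08, -0.0], [-0.0, 0.002, -1.0]]
force: [-0.3, 0.1, -1.5]
opening: 0.427
grasp_force: 30.0
```

```bash
python3 -c "
from h import *
print(bot.read_state()['position']);to(.5905,.0185,.108,85.4)
im=bot.capture('wrist'); cv2.imwrite('pics/w4.png',im)"
```

```text
[0.59183311 0.01906657 0.12626287]
row [-0.07 -0.13  1.83  0.09  0.01  0.03] F [-0.3  0.1 -1.5] t 9.85
```

View pics/w4.png

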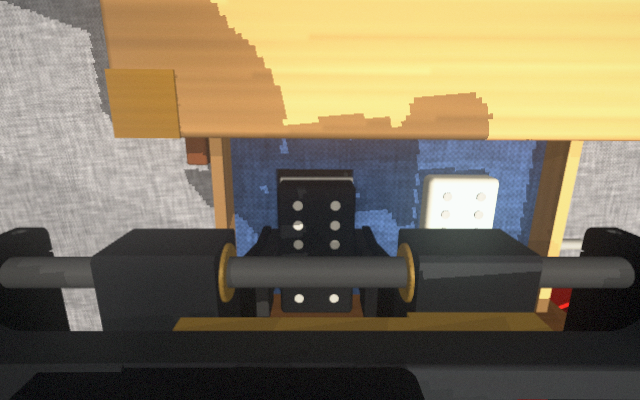

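The pocket's far rim shows at columns 276–354, with the pickup about 1 mm to the right of its centre. That agrees with the computed correction, so I'll lower gently.

Call:
apply_moves(
  steps=[
    [[-0.05,-0.13,0.2,0,0,0,-1],[-0.05,-0.13,0.5,0,0,0,-1],[-0.05,-0.13,0.8,0,0,0,-1],[-0.05,-0.13,1.1,0,0,0,-1],[-0.05,-0.13,1.4,0,0,0,-1],[-0.05,-0.13,1.6,0,0,0,-1],[-0.05,-0.13,1.65,0,0,0,-1],[-0.05,-0.13,1.65,0,0,0,-1]],
  ],
)

```text
time_s: 10.9
position: [0.5899, 0.0188, 0.109]
tcp_rot: [[0.08, 0.997, 0.0], [0.997, -0.08, 0.0], [0.0, 0.0, -1.0]]
force: [-0.8, 0.1, -1.3]
opening: 0.421
grasp_force: 30.0
```

No contact yet, so I'll creep down until it touches.

Call:
apply_moves(
  steps=[
    [[0,0,0.05,0,0,0,-1],[0,0,0.1,0,0,0,-1],[0,0,0.15,0,0,0,-1],[0,0,0.15,0,0,0,-1]],
  ],
)

```text
time_s: 11.4
position: [0.5899, 0.0188, 0.1079]
tcp_rot: [[0.08, 0.997, 0.0], [0.997, -0.08, -0.0], [-0.0, 0.0, -1.0]]
force: [-0.0, 0.6, 1.9]
opening: 0.427
grasp_force: 30.0
```

Call:
apply_moves(
  steps=[
    [[0,0,0.15,0,0,0,0.0],[0,0,0.15,0,0,0,0.1],[0,0,0.15,0,0,0,0.1],[0,0,0.15,0,0,0,0.1],[0,0,-0.5,0,0,0,0.1],[0,0,-2,0,0,0,0.1],[0,0,-5,0,0,0,0.1],[0,0,-8,0,0,0,0.1],[-4,0,-9,0,0,0,0.1],[-4,0,-9,0,0,0,0.1]],
  ],
)

```text
time_s: 12.65
position: [0.5868, -0.023, 0.1992]
tcp_rot: [[0.082, 0.997, 0.002], [0.997, -0.082, -0.001], [-0.001, 0.002, -1.0]]
force: [0.3, -0.5, 0.6]
opening: 0.551
grasp_force: 0.0
```

```bash
python3 -c "
from h import *
m=bot.camera_model('wrist');im=bot.capture('wrist'); crop(im,220,60,320,200,2.5,'w5')
c=np.array([.5905,.0187]);t=np.radians(85.4);u=np.array([np.cos(t),np.sin(t)]);v=np.array([-u[1],u[0]])
for a in(-1,1):
  for b in(-1,1): print(a,b,((proj(m,np.r_[c+a*.035*u+b*.019*v,.107])-[220,60])*2.5).round(0))
s=bot.read_state();print(s['position'],s['force'])"
```

```text
-1 -1 [304. 334.]
-1 1 [180. 334.]
1 -1 [309.  94.]
1 1 [175.  95.]
[ 0.58622498 -0.02172079  0.19827861] [-0.13665723  0.11526555 -0.7424611 ]
```

View pics/w5.png

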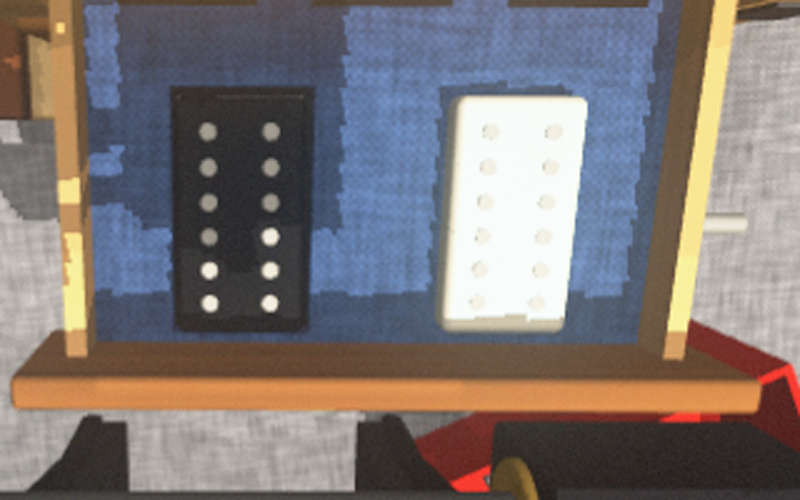

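The crop shows the pickup seated flush in its pocket, poles up, at (175–310, 90–328). Next I'll shut the fingers and come down in front of the middle of the drawer front.

```bash
python3 -c "
from h import *
to(.620,-.0645,.124,85.2)"
```

```text
row [-3.99  3.72  7.43 -0.01 -0.02  0.11] F [-0.1  0.1 -0.7] t 12.7
```

Call:
apply_moves(
  steps=[
    [[-4,3.7,0,0,0,0,-1],[-4,3.7,0,0,0,0,-1],[-4,3.7,0,0,0,0,-1],[-4,3.7,3,0,0,0,-1],[-4,3.7,6,0,0,0,-1],[-4,3.7,7.4,0,0,0,-1],[-4,3.7,7.4,0,0,0,-1],[-4,3.7,7.4,0,0,0,-1]],
  ],
)

```text
time_s: 13.7
position: [0.6211, -0.0637, 0.1246]
tcp_rot: [[0.079, 0.997, 0.002], [0.997, -0.079, -0.0], [-0.0, 0.002, -1.0]]
force: [0.1, 0.4, -0.3]
opening: 0.003
grasp_force: 0.0
```

Call:
apply_moves(
  steps=[
    [[0.8,0,0,0,0,0,-1],[1.2,0,0,0,0,0,-1],[1.5,0,0,0,0,0,-1],[1.8,0,0,0,0,0,-1],[2.1,0,0,0,0,0,-1],[2.4,0,0,0,0,0,-1],[2.7,0,0,0,0,0,-1],[3.0,0,0,0,0,0,-1]],
  ],
)

```text
time_s: 14.7
position: [0.6229, -0.0343, 0.1237]
tcp_rot: [[0.08, 0.997, 0.0], [0.997, -0.08, -0.001], [-0.001, 0.0, -1.0]]
force: [-1.2, -3.4, 1.5]
opening: 0.005
grasp_force: 2.3
```

Call:
apply_moves(
  steps=[
    [[0.5,0,0,0,0,0,-1],[1,0,0,0,0,0,-1],[1.5,0,0,0,0,0,-1],[2,0,0,0,0,0,-1],[2.5,0,0,0,0,0,-1],[3,0,0,0,0,0,-1],[3.5,0,0,0,0,0,-1],[4,0,0,0,0,0,-1],[4.5,0,0,0,0,0,-1],[5,0,0,0,0,0,-1],[5.5,0,0,0,0,0,-1],[5.8,0,0,0,0,0,-1],[6,0,0,0,0,0,-1]],
  ],
)

```text
time_s: 16.32
position: [0.6282, 0.0252, 0.1237]
tcp_rot: [[0.079, 0.997, 0.001], [0.997, -0.079, -0.002], [-0.001, 0.001, -1.0]]
force: [0.2, -5.9, 1.0]
opening: 0.01
grasp_force: 3.2
```

Steady at about 6 N. Next come small steps onto the latch ramp.

Call:
apply_moves(
  steps=[
    [[0.2,0,0,0,0,0,-1],[0.4,0,0,0,0,0,-1],[0.6,0,0,0,0,0,-1],[0.8,0,0,0,0,0,-1],[1.0,0,0,0,0,0,-1],[1.2,0,0,0,0,0,-1],[1.2,0,0,0,0,0,-1]],
  ],
)

```text
time_s: 17.2
position: [0.6291, 0.0363, 0.1237]
tcp_rot: [[0.079, 0.997, 0.001], [0.997, -0.079, -0.003], [-0.003, 0.001, -1.0]]
force: [-0.9, -8.0, 2.2]
opening: 0.008
grasp_force: 4.0
```

Call:
apply_moves(
  steps=[
    [[0.15,0,0,0,0,0,-1],[0.3,0,0,0,0,0,-1],[0.45,0,0,0,0,0,-1],[0.6,0,0,0,0,0,-1],[0.6,0,0,0,0,0,-1]],
  ],
)

```text
time_s: 17.82
position: [0.6296, 0.0422, 0.1237]
tcp_rot: [[0.079, 0.997, 0.001], [0.997, -0.079, -0.003], [-0.003, 0.001, -1.0]]
force: [0.4, -7.5, 0.9]
opening: -0.0
grasp_force: 4.1
```

Call:
apply_moves(
  steps=[
    [[0.1,0,0,0,0,0,-1],[0.2,0,0,0,0,0,-1],[0.3,0,0,0,0,0,-1],[0.4,0,0,0,0,0,-1],[0.4,0,0,0,0,0,-1]],
  ],
)

```text
time_s: 18.45
position: [0.6299, 0.045, 0.1238]
tcp_rot: [[0.079, 0.997, 0.001], [0.997, -0.079, -0.005], [-0.005, 0.001, -1.0]]
force: [-0.6, -12.4, 1.3]
opening: 0.007
grasp_force: 5.7
```

Call:
apply_moves(
  steps=[
    [[0.1,0,0,0,0,0,-1],[0.2,0,0,0,0,0,-1],[0.3,0,0,0,0,0,-1],[0.4,0,0,0,0,0,-1],[0.4,0,0,0,0,0,-1]],
  ],
)

```text
time_s: 19.08
position: [0.6301, 0.0479, 0.1238]
tcp_rot: [[0.079, 0.997, 0.001], [0.997, -0.079, -0.007], [-0.007, 0.001, -1.0]]
force: [-0.7, -14.6, 1.4]
opening: 0.005
grasp_force: 7.1
```

Call:
apply_moves(
  steps=[
    [[0.1,0,0,0,0,0,-1],[0.2,0,0,0,0,0,-1],[0.2,0,0,0,0,0,-1]],
  ],
)

```text
time_s: 19.45
position: [0.6305, 0.0516, 0.1237]
tcp_rot: [[0.08, 0.997, 0.001], [0.997, -0.08, -0.003], [-0.003, 0.001, -1.0]]
force: [-0.2, -9.5, 0.6]
opening: 0.004
grasp_force: 4.6
```

Call:
apply_moves(
  steps=[
    [[0.1,0,0,0,0,0,-1],[0.2,0,0,0,0,0,-1],[0.2,0,0,0,0,0,-1]],
  ],
)

```text
time_s: 19.82
position: [0.6307, 0.0545, 0.1237]
tcp_rot: [[0.08, 0.997, 0.001], [0.997, -0.08, -0.002], [-0.002, 0.002, -1.0]]
force: [-0.4, -6.1, -0.0]
opening: 0.005
grasp_force: 3.4
```

Call:
apply_moves(
  steps=[
    [[0.05,0,0,0,0,0,-1],[0.1,0,0,0,0,0,-1],[0.1,0,0,0,0,0,-1]],
  ],
)

```text
time_s: 20.2
position: [0.6308, 0.0562, 0.1237]
tcp_rot: [[0.08, 0.997, 0.002], [0.997, -0.08, -0.001], [-0.001, 0.002, -1.0]]
force: [1.2, -5.7, 0.1]
opening: 0.007
grasp_force: 2.8
```

Call:
apply_moves(
  steps=[
    [[0.05,0,0,0,0,0,-1],[0.1,0,0,0,0,0,-1],[0.1,0,0,0,0,0,-1]],
  ],
)

```text
time_s: 20.58
position: [0.6309, 0.0567, 0.1237]
tcp_rot: [[0.08, 0.997, 0.002], [0.997, -0.08, -0.002], [-0.002, 0.002, -1.0]]
force: [-0.4, -7.3, -0.0]
opening: 0.011
grasp_force: 3.4
```

Call:
apply_moves(
  steps=[
    [[0.05,0,0,0,0,0,-1],[0.1,0,0,0,0,0,-1],[0.1,0,0,0,0,0,-1]],
  ],
)

```text
time_s: 20.95
position: [0.631, 0.0577, 0.1237]
tcp_rot: [[0.079, 0.997, 0.002], [0.997, -0.079, -0.002], [-0.002, 0.002, -1.0]]
force: [0.3, -7.4, 1.1]
opening: 0.005
grasp_force: 3.4
```

Call:
apply_moves(
  steps=[
    [[0.05,0,0,0,0,0,-1],[0.1,0,0,0,0,0,-1],[0.1,0,0,0,0,0,-1]],
  ],
)

```text
time_s: 21.32
position: [0.631, 0.0586, 0.1237]
tcp_rot: [[0.08, 0.997, 0.002], [0.997, -0.08, -0.002], [-0.002, 0.002, -1.0]]
force: [-0.3, -8.0, 1.0]
opening: 0.007
grasp_force: 3.5
```

Call:
apply_moves(
  steps=[
    [[0.05,0,0,0,0,0,-1],[0.1,0,0,0,0,0,-1],[0.1,0,0,0,0,0,-1]],
  ],
)

```text
time_s: 21.7
position: [0.6311, 0.0593, 0.1237]
tcp_rot: [[0.079, 0.997, 0.002], [0.997, -0.079, -0.002], [-0.002, 0.002, -1.0]]
force: [1.3, -7.3, -0.1]
opening: 0.005
grasp_force: 3.9
```

Call:
apply_moves(
  steps=[
    [[0.05,0,0,0,0,0,-1],[0.1,0,0,0,0,0,-1],[0.1,0,0,0,0,0,-1]],
  ],
)

```text
time_s: 22.08
position: [0.6311, 0.0594, 0.1237]
tcp_rot: [[0.079, 0.997, 0.001], [0.997, -0.079, -0.004], [-0.004, 0.002, -1.0]]
force: [-0.9, -11.1, 1.2]
opening: 0.006
grasp_force: 5.1
```

Call:
apply_moves(
  steps=[
    [[0.05,0,0,0,0,0,-1],[0.1,0,0,0,0,0,-1],[0.1,0,0,0,0,0,-1]],
  ],
)

```text
time_s: 22.45
position: [0.6311, 0.0594, 0.1237]
tcp_rot: [[0.079, 0.997, 0.001], [0.997, -0.079, -0.006], [-0.006, 0.001, -1.0]]
force: [0.0, -13.6, 2.0]
opening: 0.006
grasp_force: 6.3
```

Call:
apply_moves(
  steps=[
    [[-0.2,0,0,0,0,0,-1],[-0.4,0,0,0,0,0,-1],[-0.6,0,0,0,0,0,-1],[-0.8,0,0,0,0,0,-1],[-0.8,0,0,0,0,0,-1]],
  ],
)

```text
time_s: 23.08
position: [0.6294, 0.0558, 0.1233]
tcp_rot: [[0.08, 0.997, -0.001], [0.997, -0.08, 0.002], [0.002, -0.001, -1.0]]
force: [-0.1, 0.0, 0.9]
opening: 0.008
grasp_force: 0.1
```

The force is zero 3.6 mm back, so the latch is holding. I'll retreat, rise and look.

Call:
apply_moves(
  steps=[
    [[-1.5,0,0,0,0,0,-1],[-4,0,0,0,0,0,-1],[-8,0,0,0,0,0,-1],[-10,0,-5,0,0,0,-1],[-14,0,-10,0,0,0,-1],[-20,0,-10,0,0,0,-1],[-26,0,-10,0,0,0,-1],[-30,0,-10,0,0,0,-1],[-30,0,-10,0,0,0,-1],[-30,0,-10,0,0,0,-1]],
  ],
)

```text
time_s: 24.32
position: [0.6053, -0.244, 0.2231]
tcp_rot: [[0.08, 0.997, -0.001], [0.997, -0.08, 0.002], [0.001, -0.001, -1.0]]
force: [1.3, -0.1, -0.2]
opening: 0.004
grasp_force: 0.0
```

```bash
python3 -c "
from h import *
im=bot.capture('top'); crop(im,130,80,240,180,3,'t3')
print(bot.read_state()['position'])"
```

```text
[ 0.60555323 -0.24329067  0.22325105]
```

View pics/t3.png

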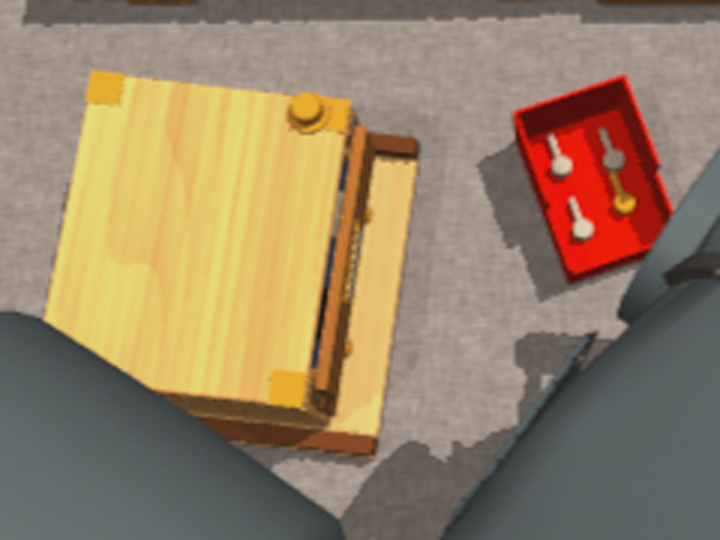

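The picture shows the drawer shut at its latched gap, with its front at crop x≈345, the button up at (306,110) and the bin undisturbed. I'll hand in.

```bash
python3 -c "
from rig import bot
print(bot.hand_in())"
```

```text
the job is handed in; nothing more can be done
None
```

The pickup is in its pocket, poles up. The drawer is latched shut with the button back up, the bin did not move, the arm stayed clear of the can and screwdriver, and I handed the job in at about 24 s; no verdict was returned.

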